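# Find the hidden release of the blade box

### The job

The plain metal box on the worktop keeps the dough blades, and its front tray opens only by a safety catch hidden in a notch somewhere along the low ledge behind the box. Lightly run a fingertip along that ledge to find the notch, then press the catch inside it all the way down, so that the tray is driven out at the front, and take your hand away. Do not touch the tray, and leave the butter, the steel cutter ring and the small jar where they stand.

Things in the scene. Friction and masses are not known exactly. Their poses are not given: they have to be found in the camera images.
- blade_box: Fixed plain metal box, 286 mm wide (its y), lid top 102 mm above the worktop. Origin: at worktop level, under the middle; the tray front faces its own -x. The lid spans x = -94 to +58 mm. Behind it, x = +58 to +90 mm, runs the low rigid ledge (top 60 mm above the worktop), open between y = -66 and +66 mm; beyond that stand raised end housings 66 mm high.
- ledge_mid (a point): Middle of the ledge top (box frame x = +73, y = 0, z = 60 mm); axes as the box's, y along the ledge. One notch, 38 mm wide in y, open above and to the rear, cuts the whole ledge; its centre is anywhere from y = -35 to +35 mm, different each time and not reported. Its floor is the catch bar (31 mm in x, centred at x = +73 mm in the box frame), top 8 mm below the ledge.
- catch (a joint): How far the catch bar in the notch is pressed down, m: 0 at rest, 0.010 at its stop. It needs about 3 to 5 N, has no return spring and stays where it is left.
- tray: The shut front tray of the box (front 268 mm wide, 74 mm high), which slides toward the box's -x. Origin coincides with the box's origin while shut; it is driven out by a linkage 3 mm for each 1 mm of catch travel, 30 mm in all.
- butter: Wrapped butter stick, 33 x 120 x 32 mm, loose, lying behind the box. Origin at the centre of its underside.
- cutter_ring_2: Fluted steel pastry cutter ring, 55 mm across, 30 mm high, loose, behind the box. Origin at the centre of its underside.
- small_jar: Small glass jar with a red cap, 40 mm across, 68 mm high, loose, behind the box. Origin at the centre of its underside.

How it is judged:
By the outcome, as a careful person would: the job done as asked, in the order asked, and still so for the second after the job is handed in, with the robot touching nothing.
It also fails if it takes over 51 s, if anything falls off the work surface, if the arm or the gripper's body presses on something with over 40 N, if the wrist force passes 120 N, or if a joint passes its speed limit or range.

### The arm

A 6-joint arm with a two-finger parallel gripper is mounted at the origin on a cart in front of the work surface, level with it; the furniture and walls round the work are solid. World frame = base frame: x ahead of the robot, y to its left, z up, the work surface at z = 0. Lengths are in m, angles in rad, forces in N, time in s.
With the tool pointing down it reaches from about 0.275 to 0.725 m from the base axis. Payload 5.6 kg.
Tool frame: the origin (TCP) lies on the centre line of the jaws, within the pads' length; the fingertips stand 14 mm ahead of it and the grasp point (between the pads) lies 5 mm behind it; z points along the fingers, x is the direction in which the jaws open and shut, and the axes are right-handed (so a half turn about z gives the same grasp; the last joint's range is limited). The gripper opens to 85 mm and grips with 20 to 120 N. Pads are 22 mm wide; open, the fingers measure 114 mm over their backs; the gripper's body (76 mm by 85 mm) begins 54 mm behind the grasp point. The pads swing forward as they close: fully open they stand 13 mm farther back than shut.
Start: joints at [1.614, 0.255, 0.108, 0, -1.424, -0.285], TCP at [0.132, 0.534, 0.245] pointing down, gripper open.
Joint ranges: [-2.95, 2.95], [-1.21, 1.97], [-1.09, 1.5], [-2.87, 1.71], [-2.94, -0.07], [-3.05, 3.05]. Speed limits (rad/s): [2.57, 2.57, 3.14, 3.14, 3.14, 3.14].

### API

Orientations are given as a unit quaternion [w, x, y, z].
In Python, from cell import bot, eyes gives the robot as it stands.
- The arm moves only by the tool carry_out, never from a script. Its argument "steps" is a list of rows, each a list of 3 entries, a list of its own where there are three numbers: the opening, from -1 (shut) to 1 (fully open), then the shift along the world's x, y, z each as a share of 4 cm, from -1 to 1, then the turn about the world's z as a share of 0.08 rad, from -1 to 1. In form: [[grip, [x, y, z], yaw], ...]. A call has 1 to 12 rows; each row shifts and turns the commanded pose from where the row before left it; what a row does not reach is not made up. A row lasts 1/12 s, in which the tool goes at most 41.7 mm and 7.16 degrees, less where a joint would pass 70% of its speed; a pose out of reach is approached as far as the arm can. A call with a number of a shift or a turn outside -1 to 1 is refused whole. A call with a gripper value outside its range is refused whole. The fingers move at their own pace and stop on an object; "force" is the grip in N (left out, the last holds). Time passes only in rows, so rows that do not move let the fingers close. It gives the time, the measured TCP pose, the force and the opening at its end, in the units of the state.
- bot.observe(): the state, without advancing time (a new reading comes with each control period).
- eyes.get_image(name): name is "side" or "top" or "wrist"; returns the picture (480x640x3 uint8, blue, green, red); there is no depth.
- eyes.camera_info(name): a dict with "fovy" (degrees; the focal length in pixels is half the picture's height over the tangent of half this angle, whatever the lens; pixels are square), "cx", "cy" (the principal point, pixels), "dist_coeffs" ([k1, k2, p1, p2, k3] as OpenCV has them; the pictures are not rectified), "R" (3x3) and "t" (3): a world point X has camera coordinates R X + t. Camera axes: x right, y down, z forward; pixel columns grow to the right and rows downward; lengths in m; the calibration is good to about 2 mm. A picture is of the moment at which its call begins: read the wrist's pose just before it. camera_info takes no time and is no camera call; for the wrist camera it gives the pose at the moment of the call.
- bot.job_done(): hands the job in, once; it reports no verdict.
The state is a dict: "t": time; "q": joint angles; "dq": joint speeds; "joint_torque": joint torques, N m; "ee_pos": TCP position; "ee_rot": TCP orientation; "wrist_force": force on the tool from outside, world axes, zero at the start; "torque": the same for the moment, N m; "gripper_width": opening from 0.0 (shut) to 1.0 (fully open).
Only numpy, scipy, OpenCV 4.12 (cv2) and the standard library are available. Lean on these libraries where they do the work, as an engineer would, in place of code of your own. Each camera call takes 0.05 s, during which the arm holds its last target.

## Working session

There is one attempt and no reset: what is moved stays moved. The work goes in short steps, Python scripts to look and compute and a tool call to move; the robot and the scene stay as the last step left them, time stands still between calls to the robot, and variables do not carry over. Pictures are saved under pics/ and viewed, and the job is handed in when it is done.

Besides the shell and the picture viewer there is one more tool, called after "Call:" by a JSON object that holds its "method" and its "body". carry_out: Moves the arm, as the interface text tells. Shift numbers are shares of 4 cm and turn numbers shares of 0.08 rad, none past 1 either way. Its arguments: {"type":"object","properties":{"steps":{"type":"array"},"force":{"type":"number"}},"required":["steps"]}

```bash
mkdir -p pics
python3 - <<'E'
from cell import bot, eyes
import cv2
s=bot.observe(); print({k:(v if not hasattr(v,'__len__') else [round(float(a),4) for a in v]) for k,v in s.items()})
for n in ("side","top","wrist"):
    i=eyes.camera_info(n); print(n,i)
    cv2.imwrite(f"pics/{n}0.png",eyes.get_image(n))
E
```

```text
{'t': 0.0, 'q': [1.6136, 0.2558, 0.107, -0.0005, -1.4239, -0.2846], 'dq': [0.0013, -0.0002, 0.0, 0.0006, -0.0003, 0.0009], 'joint_torque': [0.0012, -38.6628, 23.7939, 5.3651, -0.006, 0.0], 'ee_pos': [0.1315, 0.5336, 0.2444], 'ee_rot': [-0.0007, -0.6166, 0.7872, -0.0006], 'wrist_force': [0.634, 0.0256, 0.031], 'torque': [0.0298, -0.0233, 0.0398], 'gripper_width': 1.00072763608025}
side {'fovy': 50.92068618662351, 'cx': 327.53550479895335, 'cy': 240.95764481611735, 'dist_coeffs': array([0.03634593, 0.        , 0.        , 0.        , 0.        ]), 'R': array([[-0.55285926, -0.83327366,  0.00128269],
       [-0.71431214,  0.47313707, -0.51565442],
       [ 0.42907436, -0.28600056, -0.8567957 ]]), 't': array([0.2767572 , 0.53283034, 0.58863261])}
top {'fovy': 53.664409211925914, 'cx': 318.4270746425889, 'cy': 236.89827363728145, 'dist_coeffs': array([-0.03228807,  0.        ,  0.        ,  0.        ,  0.        ]), 'R': array([[-0.01785865, -0.99896959,  0.04172313],
       [-0.99521566,  0.01375151, -0.09672996],
       [ 0.09605654, -0.04325098, -0.99443577]]), 't': array([-0.09798602,  0.62959586,  0.83490856])}
wrist {'fovy': 65.58849921554929, 'cx': 322.22597665932597, 'cy': 242.1096928572003, 'dist_coeffs': array([0.0130976, 0.       , 0.       , 0.       , 0.       ]), 'R': array([[-0.23951084, -0.97089281,  0.0013078 ],
       [-0.92110397,  0.22765377,  0.31581835],
       [-0.30692349,  0.0744373 , -0.94881877]]), 't': array([ 0.54839884, -0.04071807,  0.38178621])}
```

View pics/side0.png

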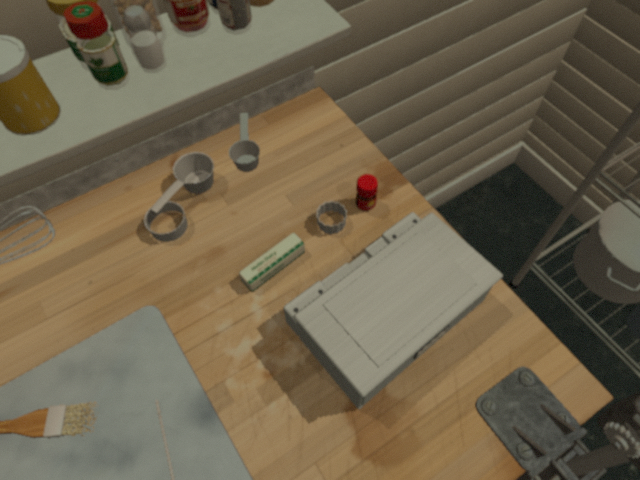

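View pics/top0.png

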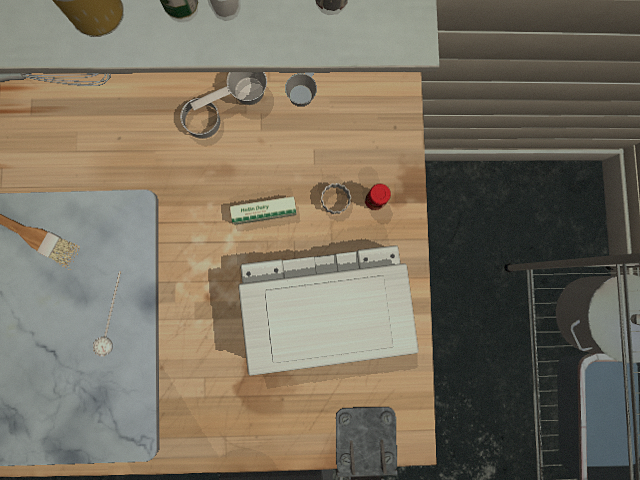

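View pics/wrist0.png

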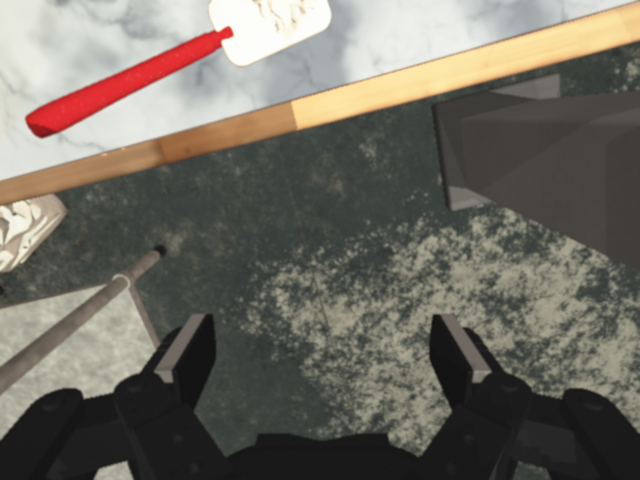

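Run:
```python
import cv2
a=cv2.imread("pics/top0.png")[180:390,215:435]; cv2.imwrite("pics/top0z.png",cv2.resize(a,(800,764),interpolation=cv2.INTER_CUBIC)[:600])
a=cv2.imread("pics/top0.png")[235:295,230:430]; cv2.imwrite("pics/top0y.png",cv2.resize(a,(800,240),interpolation=cv2.INTER_CUBIC))
a=cv2.imread("pics/side0.png")[160:400,220:520]; cv2.imwrite("pics/side0z.png",cv2.resize(a,(750,600),interpolation=cv2.INTER_CUBIC))
```

```text
(no output)
```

View pics/top0z.png

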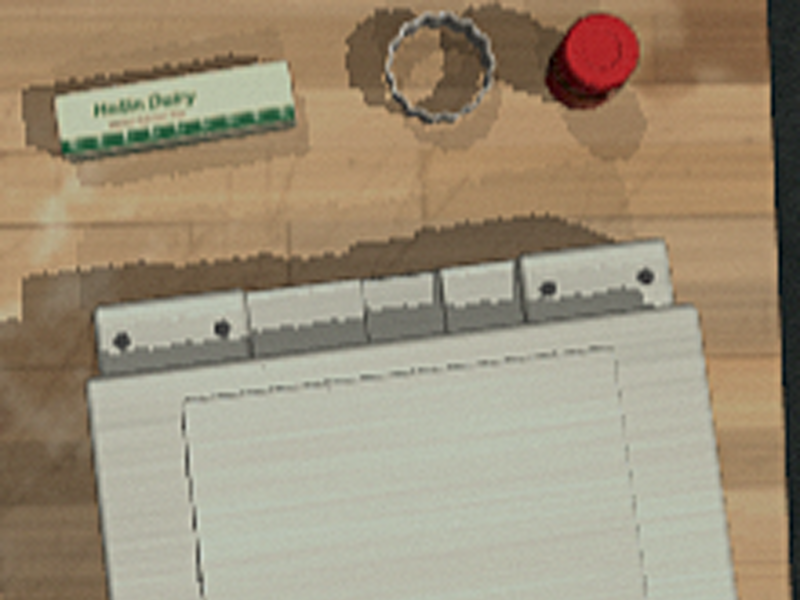

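View pics/top0y.png

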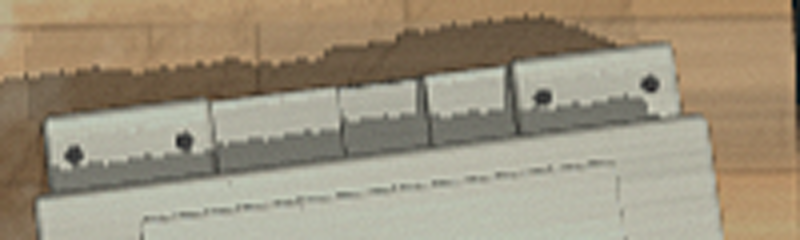

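View pics/side0z.png

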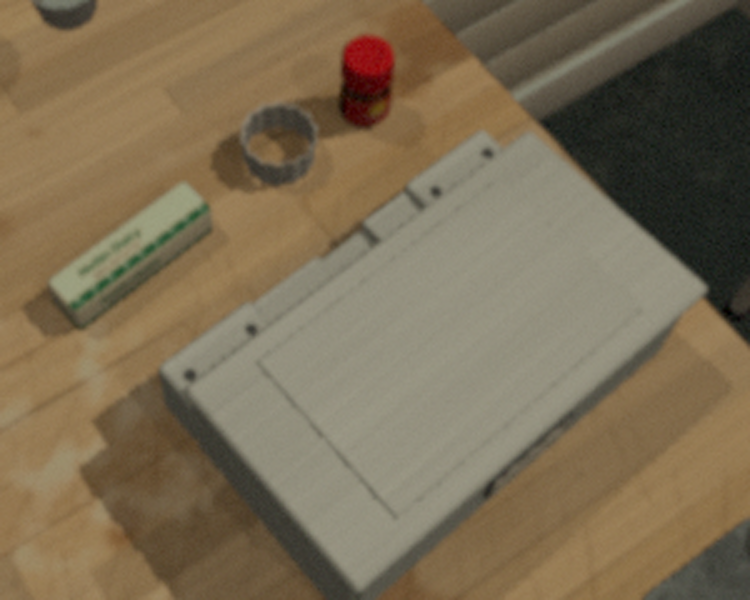

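```bash
cat > h.py <<'E'
import numpy as np, cv2
from cell import bot, eyes
def K(i):
    f=240/np.tan(np.radians(i['fovy'])/2); return np.array([[f,0,i['cx']],[0,f,i['cy']],[0,0,1]])
def proj(n,P,i=None):
    i=i or eyes.camera_info(n); p,_=cv2.projectPoints(np.array(P,float).reshape(-1,3),cv2.Rodrigues(i['R'])[0],i['t'],K(i),i['dist_coeffs']); return p[:,0]
def ray(n,uv,z,i=None):
    i=i or eyes.camera_info(n); d=cv2.undistortPoints(np.array([[uv]],float),K(i),i['dist_coeffs'])[0,0]
    d=i['R'].T@np.r_[d,1]; c=-i['R'].T@i['t']; return c+d*(z-c[2])/d[2]
E
python3 - <<'E'
from h import *
from scipy.optimize import least_squares
L=[(58,143),(58,-143),(-94,-143),(-94,143)]
obs={'top':[(239.8,284.5),(406.4,264.7),(418,353),(249,374.5)],'side':[(296,316),(434,213.2),(502.8,276),(364,396.8)]}
inf={n:eyes.camera_info(n) for n in obs}
def W(p,pts):
    c,s=np.cos(p[2]),np.sin(p[2]); pts=np.array(pts,float)/1000
    return np.c_[p[0]+c*pts[:,0]-s*pts[:,1],p[1]+s*pts[:,0]+c*pts[:,1],pts[:,2]]
def res(p,ns):
    return np.concatenate([(proj(n,W(p,[(*l,102) for l in L]),inf[n])-obs[n]).ravel() for n in ns])
for ns in (['top'],['side'],['top','side']):
    r=least_squares(res,[.45,-.1,0.1],args=(ns,)); print(ns,r.x.round(4),r.fun.round(1))
p=r.x
print(proj('top',W(p,[(73,66,66),(73,-66,66),(73,0,60),(90,143,66),(90,-143,66)])))
for uv in [(315,259),(336.5,256.5)]:
  q=ray('top',uv,.06)-[p[0],p[1],0]; c,s=np.cos(p[2]),np.sin(p[2]); print('edge box',c*q[0]+s*q[1],-s*q[0]+c*q[1])
print('ledge_mid',W(p,[(73,0,60),(73,66,60),(73,-66,60)]))
print('butter',ray('top',(263,210),.03),'ring',ray('top',(336,198),.03),'jar',ray('top',(379,195),.068))
E
```

```text
['top'] [ 0.5026 -0.1184  0.0993] [-1.7 -1.4  1.3 -1.5  1.8  1.1 -1.3  1.6]
['side'] [ 0.5002 -0.1174  0.1039] [-2.6 -0.7 -0.8 -2.4  3.7 -0.6 -0.2  2. ]
['top', 'side'] [ 0.5013 -0.1179  0.1022] [-2.1 -0.3  0.9 -0.9  1.6  1.6 -1.4  2.6 -2.7 -1.6 -0.8 -2.9  3.5 -1.1
 -0.6  1. ]
[[283.61573494 270.2715149 ]
 [358.49051929 261.33254609]
 [321.04867291 265.91241972]
 [238.38589718 265.77943419]
 [400.23303457 246.63527413]]
edge box 0.08634009029509859 0.009130853242109124
edge box 0.08625340176428838 -0.029125611409012504
ledge_mid [[ 0.57394129 -0.11046144  0.06      ]
 [ 0.56721032 -0.04480557  0.06      ]
 [ 0.58067227 -0.17611732  0.06      ]]
butter [ 0.67923114 -0.00710766  0.03      ] ring [ 0.70013172 -0.14192914  0.03      ] jar [ 0.69795189 -0.21562741  0.068     ]
```

Call:
{"method": "carry_out", "body": {"steps": [[-1,[0.55,-0.755,0],0.2],[-1,[0.55,-0.755,0],0.2],[-1,[0.55,-0.755,0],0.2],[-1,[0.55,-0.755,0],0.2],[-1,[0.55,-0.755,0],0.2],[-1,[0.55,-0.755,0],0.2],[-1,[0.55,-0.755,0],0.2],[-1,[0.55,-0.755,0],0.2],[-1,[0.55,-0.755,0],0.2],[-1,[0.55,-0.755,0],0.2],[-1,[0.55,-0.755,0],0.2],[-1,[0.55,-0.755,0],0.2]], "force": 40}}

```text
t: 1.15
ee_pos: [0.3962, 0.1698, 0.2453]
ee_rot: [0.0, -0.69, 0.724, 0.0]
wrist_force: [0.4, 0.2, 0.1]
gripper_width: 0.001
```

Call:
{"method": "carry_out", "body": {"steps": [[-1,[0.55,-0.755,0],0.2],[-1,[0.55,-0.755,0],0.2],[-1,[0.55,-0.755,0],0.2],[-1,[0.55,-0.755,0],0.2],[-1,[0.55,-0.755,0],0.2],[-1,[0.55,-0.755,0],0.2],[-1,[0.55,-0.755,0],0.2],[-1,[0.55,-0.755,0],0.2],[-1,[0,0,0],0],[-1,[0,0,0],0]]}}

```text
t: 1.98
ee_pos: [0.572, -0.0716, 0.2437]
ee_rot: [0.001, 0.733, -0.68, -0.001]
wrist_force: [0.2, 0.6, 0.6]
gripper_width: -0.003
```

Run:
```python
from h import *
s=bot.observe(); print(s['t'],s['ee_pos'],s['ee_rot'],s['wrist_force'],s['gripper_width'],s['q'])
q=s['ee_rot'];a,b=q[1],q[2]; print('xang',np.arctan2(2*a*b,a*a-b*b)%np.pi)
i=eyes.camera_info('wrist'); im=eyes.get_image('wrist'); cv2.imwrite('pics/w1.png',im)
p=[.5013,-.1179,.1022]
c,s_=np.cos(p[2]),np.sin(p[2])
W=lambda x,y,z:[p[0]+c*x-s_*y,p[1]+s_*x+c*y,z]
print(proj('wrist',[W(.058,.143,.102),W(.058,-.143,.102),W(.09,.066,.06),W(.09,-.066,.06),W(.09,.009,.06),W(.09,-.029,.06),s['ee_pos']-np.array([0,0,.014])],i))
```

```text
1.9833 [ 0.57198316 -0.07159624  0.24374422] [ 0.00091155  0.73310697 -0.68011215 -0.00089888] [0.22027832 0.57334535 0.62696318] -0.002971139010181858 [ 1.46470890e-01  3.10136401e-01  1.79588491e-01 -2.62841695e-04
 -1.44279551e+00  1.49932292e+00]
xang 1.6457599256903108
[[187.46449761 255.26982359]
 [558.50514967 245.85941959]
 [288.85614258 200.67590632]
 [443.71792934 196.48046642]
 [355.51572243 198.8934198 ]
 [400.11433988 197.68104669]
 [319.73521673 315.67989648]]
```

View pics/w1.png

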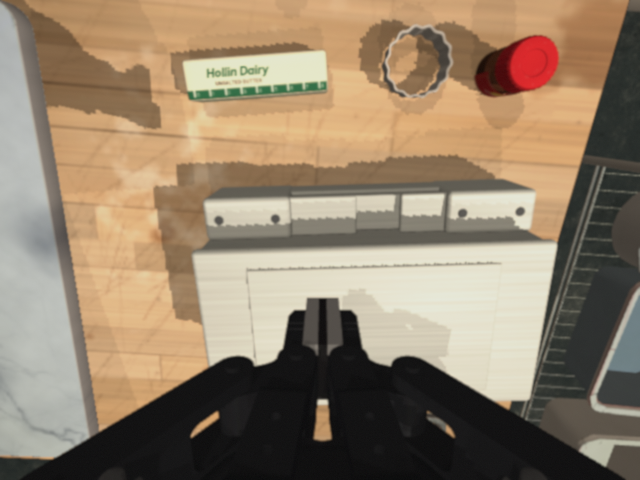

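Run:
```python
import cv2
a=cv2.imread("pics/w1.png")[170:270,180:380]; cv2.imwrite("pics/w1a.png",cv2.resize(a,(800,400),interpolation=cv2.INTER_CUBIC))
a=cv2.imread("pics/w1.png")[170:270,370:570]; cv2.imwrite("pics/w1b.png",cv2.resize(a,(800,400),interpolation=cv2.INTER_CUBIC))
```

```text
(no output)
```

View pics/w1a.png

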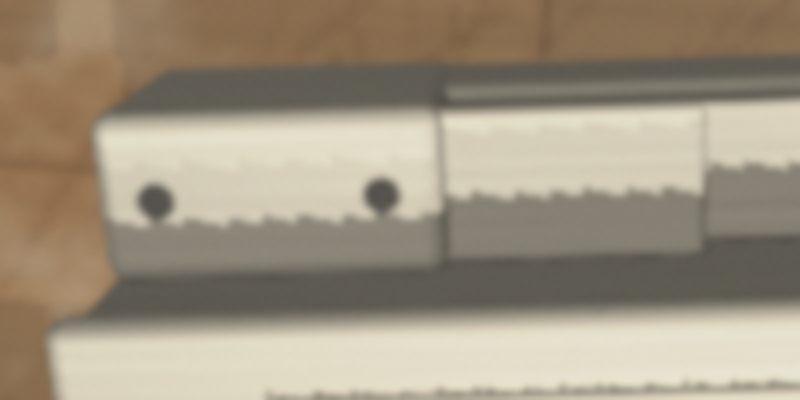

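View pics/w1b.png

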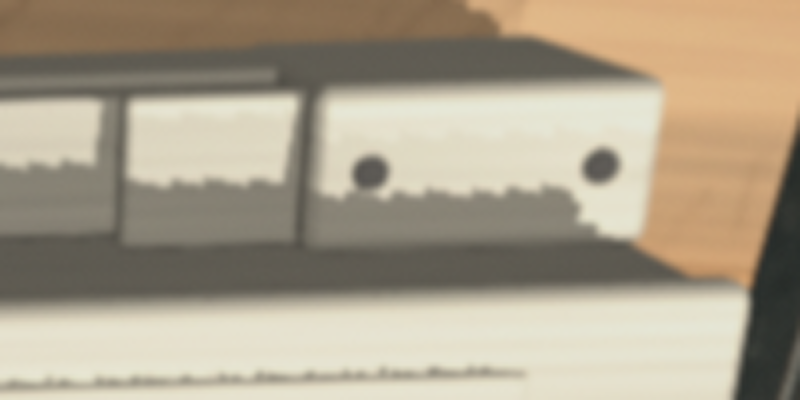

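Run:
```python
from h import *
from scipy.optimize import least_squares
L=[(58,143,102),(58,-143,102),(-94,-143,102),(-94,143,102)]
H=[(90,66,66),(90,-66,66)]
obs={'top':(L+[(90,143,66),(90,-143,66)],[(239.8,284.5),(406.4,264.7),(418,353),(249,374.5),(241.1,265.2),(397.9,246)]),
'side':(L,[(296,316),(434,213.2),(502.8,276),(364,396.8)]),
'wrist':(L[:2]+[(90,143,66),(90,-143,66)]+H,[(193,251.5),(556.5,241.5),(204.3,200.5),(535,191.3),(290,197.5),(448,192.5)])}
inf={n:eyes.camera_info(n) for n in obs}
def W(p,pts):
    c,s=np.cos(p[2]),np.sin(p[2]); pts=np.array(pts,float)/1000
    return np.c_[p[0]+c*pts[:,0]-s*pts[:,1],p[1]+s*pts[:,0]+c*pts[:,1],pts[:,2]]
def res(p,ns):
    return np.concatenate([(proj(n,W(p,obs[n][0]),inf[n])-obs[n][1]).ravel() for n in ns])
for ns in (['top'],['wrist'],['top','side','wrist']):
    r=least_squares(res,[.45,-.1,0.1],args=(ns,)); print(ns,r.x.round(4),r.fun.round(1))
    p=r.x; print(W(p,[(78,40,60),(78,-10,60)]).round(4))
    c,s=np.cos(p[2]),np.sin(p[2])
    for uv in [(356.2,195.7),(401.2,193.7)]:
        q=ray('wrist',uv,.06)-[p[0],p[1],0];print('edge box',c*q[0]+s*q[1],-s*q[0]+c*q[1])
```

```text
['top'] [ 0.5026 -0.1184  0.1013] [-1.8 -1.1  1.2 -1.6  1.8  0.9 -1.2  1.8 -2.4 -0.2  2.6 -0. ]
[[ 0.5761 -0.0707  0.06  ]
 [ 0.5812 -0.1204  0.06  ]]
edge box 0.09128206879190204 0.010199645526944568
edge box 0.09204118331403052 -0.028078034916401404
['wrist'] [ 0.5043 -0.118   0.1042] [-4.  -0.2  4.2  0.2 -6.1  0.4  6.1  0.2 -0.2  1.  -0.3  1.6]
[[ 0.5777 -0.0702  0.06  ]
 [ 0.5829 -0.1199  0.06  ]]
edge box 0.08960424695113192 0.009800233538731645
edge box 0.09025350371482646 -0.02847946787906175
['top', 'side', 'wrist'] [ 0.5034 -0.1181  0.1036] [-2.1 -1.4  0.9 -2.3  1.7  0.2 -1.3  1.4 -2.7 -0.5  2.3 -0.6 -3.4 -2.7
 -1.7 -3.9  2.5 -2.3 -1.3 -0.4 -3.9  0.8  3.9  1.4 -6.   1.3  5.9  1.3
 -0.2  1.9 -0.4  2.7]
[[ 0.5769 -0.0702  0.06  ]
 [ 0.582  -0.1199  0.06  ]]
edge box 0.09045027566471876 0.009775506616576312
edge box 0.09112287463577214 -0.02850379177831012
```

Call:
{"method": "carry_out", "body": {"steps": [[-1,[0.1,0.03,-0.9],0.35],[-1,[0,0,-0.9],0],[-1,[0,0,-0.9],0],[-1,[0,0,-0.6],0],[-1,[0,0,-0.25],0],[-1,[0,0,0],0],[-1,[0,0,0],0]]}}

```text
t: 2.62
ee_pos: [0.5763, -0.0683, 0.1047]
ee_rot: [-0.0, 0.744, -0.668, 0.001]
wrist_force: [0.2, -0.6, 0.8]
gripper_width: -0.001
```

Run:
```python
from h import *
s=bot.observe(); print(s['t'],s['ee_pos'],s['wrist_force'])
q=s['ee_rot'];a,b=q[1],q[2]; print('xang',np.arctan2(2*a*b,a*a-b*b)%np.pi)
cv2.imwrite('pics/w2.png',eyes.get_image('wrist'));im=eyes.get_image('side'); cv2.imwrite('pics/s2.png',cv2.resize(im[150:350,270:510],(720,600),interpolation=cv2.INTER_CUBIC))
```

```text
2.6167 [ 0.57625302 -0.06829569  0.10469358] [ 0.2430444  -0.55612288  0.81043793]
xang 1.6784070209229283
```

View pics/w2.png

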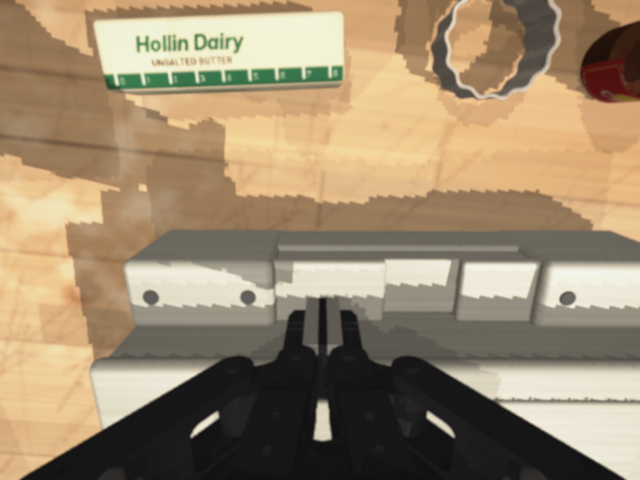

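View pics/s2.png

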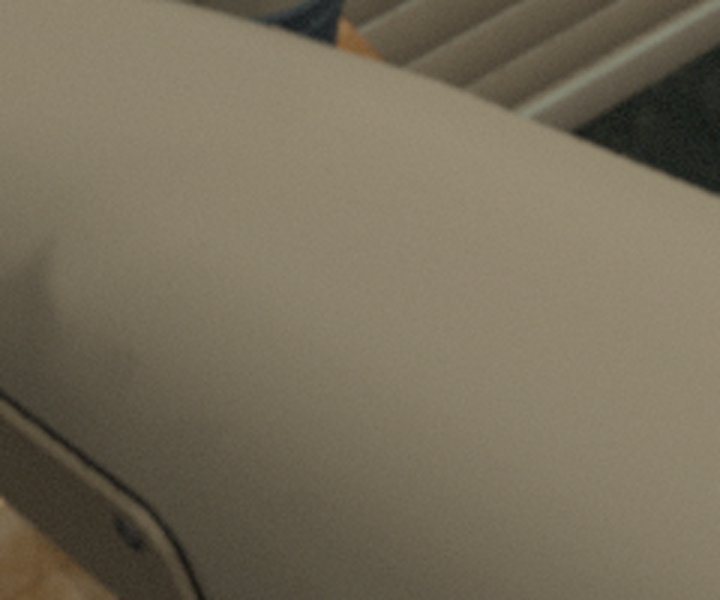

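Call:
{"method": "carry_out", "body": {"steps": [[-1,[0,0,-0.35],0],[-1,[0,0,-0.25],0],[-1,[0,0,-0.03],0],[-1,[0,0,0],0],[-1,[0,0,0],0]]}}

```text
t: 3.13
ee_pos: [0.5761, -0.0689, 0.0788]
ee_rot: [-0.0, 0.744, -0.669, 0.0]
wrist_force: [-0.1, -1.3, 0.7]
gripper_width: 0.004
```

Call:
{"method": "carry_out", "body": {"steps": [[-1,[0,0,-0.03],0],[-1,[0,0,-0.03],0],[-1,[0,0,0],0]]}}

```text
t: 3.38
ee_pos: [0.5757, -0.0688, 0.0758]
ee_rot: [-0.0, 0.744, -0.669, 0.0]
wrist_force: [-0.4, -0.2, -0.0]
gripper_width: -0.003
```

Call:
{"method": "carry_out", "body": {"steps": [[-1,[0,0,-0.025],0],[-1,[0,0,0],0]]}}

```text
t: 3.55
ee_pos: [0.5756, -0.0688, 0.0746]
ee_rot: [0.0, 0.744, -0.669, -0.0]
wrist_force: [-0.1, -0.1, 0.6]
gripper_width: 0.003
```

Call:
{"method": "carry_out", "body": {"steps": [[-1,[0,0,-0.02],0],[-1,[0,0,0],0]]}}

```text
t: 3.72
ee_pos: [0.5758, -0.0688, 0.0741]
ee_rot: [-0.0, 0.744, -0.669, 0.0]
wrist_force: [-0.2, -0.8, 1.9]
gripper_width: 0.002
```

Call:
{"method": "carry_out", "body": {"steps": [[-1,[0,0,-0.02],0],[-1,[0,0,0],0]]}}

```text
t: 3.88
ee_pos: [0.5758, -0.0688, 0.0741]
ee_rot: [-0.0, 0.744, -0.668, 0.0]
wrist_force: [-1.8, 0.8, 6.8]
gripper_width: 0.001
```

Call:
{"method": "carry_out", "body": {"steps": [[-1,[0.01,-0.1,0.005],0],[-1,[0.01,-0.1,0],0],[-1,[0.01,-0.1,0],0]]}}

```text
t: 4.13
ee_pos: [0.5778, -0.0805, 0.0741]
ee_rot: [-0.001, 0.744, -0.668, 0.001]
wrist_force: [-0.3, 3.3, 6.1]
gripper_width: 0.002
```

Call:
{"method": "carry_out", "body": {"steps": [[-1,[0.01,-0.1,0],0],[-1,[0.01,-0.1,0],0],[-1,[0.01,-0.1,0],0]]}}

```text
t: 4.38
ee_pos: [0.579, -0.0926, 0.0741]
ee_rot: [-0.001, 0.744, -0.669, 0.001]
wrist_force: [-0.1, 3.6, 6.1]
gripper_width: 0.003
```

Call:
{"method": "carry_out", "body": {"steps": [[-1,[0.01,-0.1,0],0],[-1,[0.01,-0.1,0],0],[-1,[0.01,-0.1,0],0]]}}

```text
t: 4.63
ee_pos: [0.5802, -0.1046, 0.0741]
ee_rot: [-0.001, 0.744, -0.669, 0.001]
wrist_force: [-0.3, 3.1, 5.6]
gripper_width: 0.003
```

Call:
{"method": "carry_out", "body": {"steps": [[-1,[0.01,-0.1,0],0],[-1,[0.01,-0.1,0],0]]}}

```text
t: 4.8
ee_pos: [0.5799, -0.1133, 0.073]
ee_rot: [0.0, 0.744, -0.669, -0.0]
wrist_force: [0.9, -0.9, -0.3]
gripper_width: -0.0
```

Call:
{"method": "carry_out", "body": {"steps": [[-1,[0.01,-0.05,0],0],[-1,[0,-0.05,0],0]]}}

```text
t: 4.97
ee_pos: [0.5801, -0.1173, 0.0727]
ee_rot: [0.0, 0.743, -0.669, -0.0]
wrist_force: [-0.6, -0.1, 0.2]
gripper_width: -0.001
```

Call:
{"method": "carry_out", "body": {"steps": [[-1,[0,-0.05,-0.05],0],[-1,[0,0,-0.05],0],[-1,[0,0,-0.05],0],[-1,[0,0,0],0]]}}

```text
t: 5.3
ee_pos: [0.58, -0.1187, 0.0665]
ee_rot: [0.0, 0.744, -0.669, -0.0]
wrist_force: [0.3, -0.0, -0.9]
gripper_width: 0.003
```

Call:
{"method": "carry_out", "body": {"steps": [[-1,[0,0,-0.05],0],[-1,[0,0,-0.05],0],[-1,[0,0,0],0]]}}

```text
t: 5.55
ee_pos: [0.5805, -0.1187, 0.0631]
ee_rot: [0.0, 0.744, -0.668, 0.0]
wrist_force: [1.9, 0.6, 0.0]
gripper_width: -0.001
```

Call:
{"method": "carry_out", "body": {"steps": [[-1,[0,0,-0.05],0],[-1,[0,0,-0.05],0]]}}

```text
t: 5.72
ee_pos: [0.5806, -0.1188, 0.0595]
ee_rot: [-0.0, 0.744, -0.669, 0.0]
wrist_force: [-0.8, 1.5, 2.7]
gripper_width: 0.001
```

Run:
```python
from h import *
print(bot.observe()['wrist_force'])
cv2.imwrite('pics/w3.png',eyes.get_image('wrist'));cv2.imwrite('pics/t3.png',eyes.get_image('top'))
```

```text
[-0.82786763  1.45740782  2.66899581]
```

View pics/w3.png

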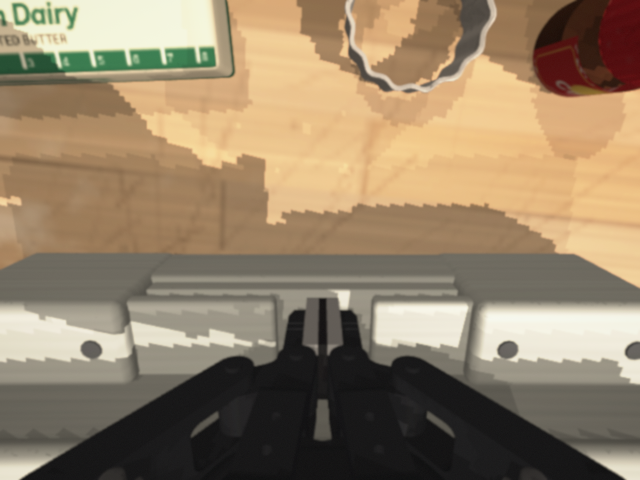

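View pics/t3.png

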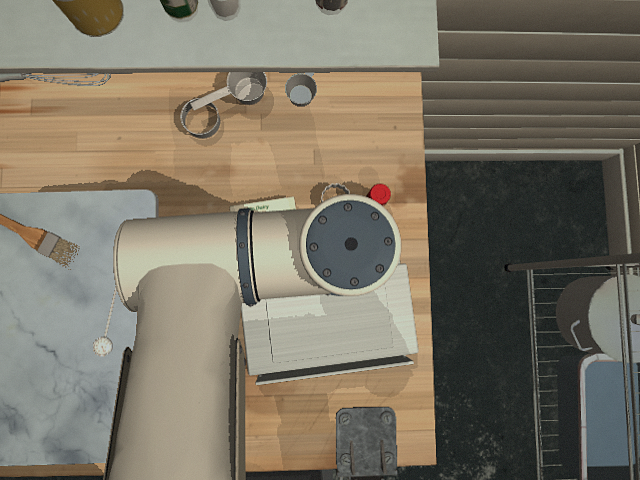

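The tip sits centred in the notch (about px 280–372 in the wrist view), and the top view shows the tray partly out at row ~372. I'll keep pressing to the stop.

Call:
{"method": "carry_out", "body": {"steps": [[-1,[0,0,-0.05],0],[-1,[0,0,-0.04],0],[-1,[0,0,0],0]]}}

```text
t: 6.07
ee_pos: [0.5811, -0.1189, 0.0562]
ee_rot: [-0.0, 0.744, -0.668, 0.001]
wrist_force: [-0.2, -0.3, 1.0]
gripper_width: 0.001
```

Call:
{"method": "carry_out", "body": {"steps": [[-1,[0,0,-0.03],0],[-1,[0,0,0],0]]}}

```text
t: 6.23
ee_pos: [0.5821, -0.119, 0.0562]
ee_rot: [-0.001, 0.744, -0.668, 0.002]
wrist_force: [0.1, -0.9, 3.2]
gripper_width: -0.003
```

Call:
{"method": "carry_out", "body": {"steps": [[-1,[0,0,-0.03],0],[-1,[0,0,0],0],[-1,[0,0,0],0]]}}

```text
t: 6.48
ee_pos: [0.5839, -0.1192, 0.0561]
ee_rot: [-0.002, 0.744, -0.668, 0.004]
wrist_force: [4.2, -1.8, 10.8]
gripper_width: 0.002
```

The height matches the stop (0.0741 − 0.018 = 0.0561) and the force rose to about 11 N, so I'm lifting straight out.

Call:
{"method": "carry_out", "body": {"steps": [[-1,[0,0,0.1],0],[-1,[0,0,0.3],0],[-1,[0,0,0.6],0],[-1,[0,0,0.9],0],[-1,[0,0,0.9],0],[-1,[0,0,0.9],0],[-1,[0,0,0.6],0],[-1,[0,0,0],0]]}}

```text
t: 7.15
ee_pos: [0.5827, -0.1194, 0.2313]
ee_rot: [-0.003, 0.744, -0.668, 0.004]
wrist_force: [0.9, -0.1, 0.4]
gripper_width: 0.001
```

Call:
{"method": "carry_out", "body": {"steps": [[-1,[-0.4,0.9,0],0],[-1,[-0.4,0.9,0],0],[-1,[-0.4,0.9,0],0],[-1,[-0.4,0.9,0],0],[-1,[-0.4,0.9,0],0],[-1,[-0.4,0.9,0],0],[-1,[-0.4,0.9,0],0],[-1,[-0.4,0.9,0],0],[-1,[-0.3,0.9,0],0],[-1,[-0.3,0.9,0],0],[-1,[0,0,0],0],[-1,[0,0,0],0]]}}

```text
t: 8.15
ee_pos: [0.4273, 0.2426, 0.2242]
ee_rot: [0.001, 0.745, -0.667, -0.0]
wrist_force: [0.4, -0.3, 0.8]
gripper_width: -0.001
```

Run:
```python
from h import *
s=bot.observe();print(s['t'],s['ee_pos'],s['wrist_force'])
im=eyes.get_image('top');cv2.imwrite('pics/t4.png',im)
p=[.503,-.1182,.1025];c,s_=np.cos(p[2]),np.sin(p[2])
W=lambda x,y,z:[p[0]+c*x-s_*y,p[1]+s_*x+c*y,z]
print(proj('top',[W(-.094,0,.102),W(-.094,0,.074),W(-.124,0,.074),W(-.124,.134,.074),W(-.124,-.134,.074)]))
a=im[330:410,230:430]; cv2.imwrite('pics/t4z.png',cv2.resize(a,(800,320),interpolation=cv2.INTER_CUBIC))
```

```text
8.15 [0.42730307 0.24264153 0.22420328] [ 0.41696139 -0.3264262   0.82486303]
[[334.62915442 364.86823368]
 [333.3853029  362.05217106]
 [335.54482014 379.85081339]
 [256.80566676 390.16935547]
 [412.88646489 369.45675577]]
```

View pics/t4.png

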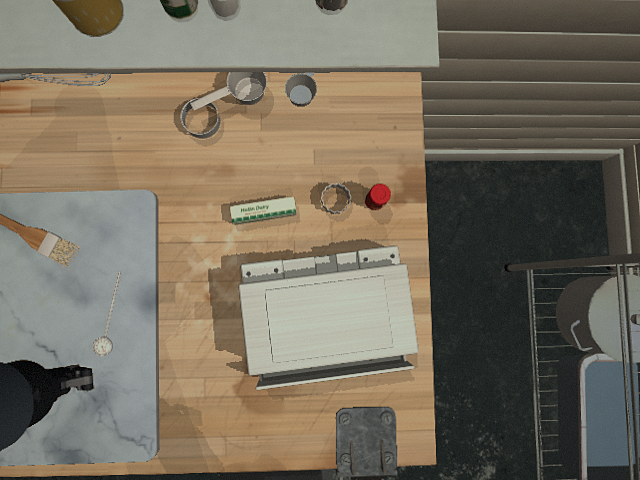

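View pics/t4z.png

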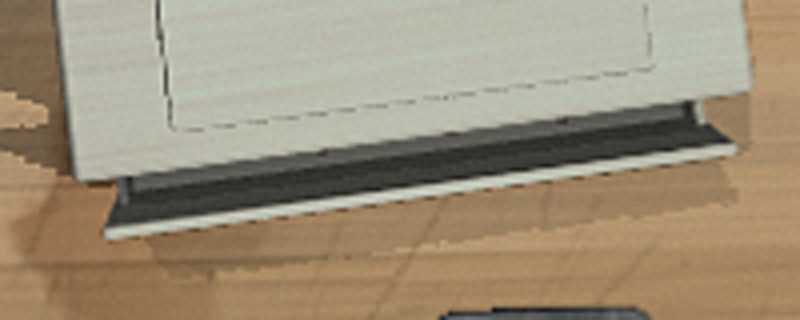

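The tray front edge runs from (256.5, 389) to (413.5, 369) px. I predicted (256.8, 390.2) to (412.9, 369.5) for the full 30 mm. The butter, ring and jar are at the same pixels as at the start, and the arm is clear.

Run:
```python
from cell import bot
print(bot.job_done())
```

```text
the job is handed in; nothing more can be done
None
```

The catch is pressed to its stop, the tray is out, and the job is handed in. It took about 8.2 s of the 51 s allowed.

**Finding the notch:** I slid the closed fingertips along the ledge at about 6 N. The force vanished at world y of about −0.11, where the cameras also showed the notch, centred near −9.5 mm in the box frame.

**Pressing the catch:** The tool stopped 18.0 mm below the ledge contact height, which is the 8 mm notch depth plus the 10 mm of catch travel. There the force rose to about 11 N.

**Last checks:**
- **Tray:** The top view shows the tray front within about 1 px of where I predicted it for the full 30 mm. That prediction assumes the shut front is level with the lid edge.
- **Loose items:** The butter, ring and jar stand at their starting pixels.
- **Arm:** It is well clear of everything and reads no contact force.

**Disagreements:**
- **Slip at the stop:** The fingertip slid about 3 mm along x and tilted slightly on the last push, with the height steady.
- **Box size in pictures:** The box outline came out about 2% smaller than its stated size. The error was symmetric, so I aimed by its centre.

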